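# Slide a thin printing plate out of its galley and seat it on the plate mount

## Robot

A 6-joint arm with a two-finger parallel gripper is mounted at the origin on a cart in front of the work surface, level with it; the furniture and walls round the work are solid. World frame = base frame: x ahead of the robot, y to its left, z up, the work surface at z = 0. Lengths are in m, angles in rad, forces in N, time in s.
With the tool pointing down it reaches from about 0.375 to 0.9 m from the base axis. Payload 3.1 kg.
Tool frame: the origin (TCP) lies on the centre line of the jaws, within the pads' length; the fingertips stand robot.tip_reach ahead of it and the grasp point (between the pads) lies 8 mm behind it (robot.tip_reach is the distance from the TCP to the fingertips, in m); z points along the fingers, y is the line along which they close (so a half turn about z gives the same grasp; the last joint's range is limited). The gripper opens to 87 mm and grips with 3 to 60 N. Pads are 19 mm wide; open, the fingers measure 117 mm over their backs; the gripper's body (75 mm by 190 mm) begins 51 mm behind the grasp point.
Start: joints at [-0.178, 0.527, 1.433, -0, 1.181, -0.178], TCP at [0.625, 0, 0.234] pointing down, gripper open.
Joint ranges: [-3.08, 3.08], [-0.75, 2.2], [0.22, 2.44], [-1.43, 4.57], [0, 2.65], [-2.85, 2.85]. Speed limits (rad/s): [2.79, 2.79, 3.14, 3.14, 3.14, 3.14].

## Interface

Orientations are given as a unit quaternion [x, y, z, w].
In Python, from rig import robot gives the robot as it stands.
- The arm moves only by the tool jog_arm, never from a script. Its argument "motion" is one flat list of numbers, 7 for each row, row after row: the shift along the tool's x, y, z scaled (see below), then the turn, a rotation vector about the tool's x, y, z scaled (see below), then the gripper's target within -1 to 1 (shut at 1, half-way at 0, fully open at -1). In form: [x, y, z, rx, ry, rz, hand, x, y, z, rx, ry, rz, hand, ...]. A call has 1 to 12 rows; each row shifts and turns the commanded pose from where the row before left it, along the tool's axes as they then stand; what a row does not reach is not made up. The controller multiplies each number of a shift by 4 cm and each number of a turn by 4 degrees. A row lasts 1/8 s, in which the tool goes at most 62.5 mm and 10.7 degrees, less where a joint would pass 70% of its speed; a pose out of reach is approached as far as the arm can. A call with a number of a shift or a turn outside -1 to 1 is refused whole. A call with a gripper value outside its range is refused whole. The fingers move at their own pace and stop on an object; "grip_force" is the grip in N (left out, the last holds). Time passes only in rows, so rows that do not move let the fingers close. It gives the time, the measured TCP pose, the force, the opening and the grip force at its end, in the units of the state.
- robot.get_obs(): the state, without advancing time (a new reading comes with each control period).
- robot.camera(name): name is "scene" or "side" or "wrist"; returns the picture (420x560x3 uint8, blue, green, red); there is no depth.
- robot.calibration(name): a dict with "fx", "fy", "cx", "cy" (pixels), "R" (3x3) and "t" (3): a world point X has camera coordinates R X + t; the wrist camera has in their place "T_tool_cam" (4x4, takes a point from camera to tool coordinates, whose origin is the TCP and whose axes are the flange's). Camera axes: x right, y down, z forward; pixel columns grow to the right and rows downward; lengths in m; the calibration is good to about 2 mm. A picture is of the moment at which its call begins: read the wrist's pose just before it. calibration takes no time and is no camera call.
- robot.hand_in(): hands the job in; it is judged then, once.
The state is a dict: "time": time; "q": joint angles; "joint_velocities": joint speeds; "joint_torque": joint torques, N m; "position": TCP position; "tool_rot": TCP orientation; "ft_force": force on the tool from outside, world axes, zero at the start; "moment": the same for the moment, N m; "grip_width": finger opening in m; "grip_force": force on a finger pad.
Only numpy, scipy, OpenCV 4.12 (cv2) and the standard library are available. Lean on these libraries where they do the work, as an engineer would, in place of code of your own. Each camera call takes 0.05 s, during which the arm holds its last target. There are 200 camera calls.

## Task

The thin metal plate lies flat in the low three-sided galley, where its edges cannot be gripped: press on it from above and slide it out over the galley's open end until that end overhangs far enough to be held. Then pick it up level by its long edges at the overhanging end, lay it flat along the top of the wooden plate mount with the end you hold it by towards the mount's end stop, and bring it snug up against the stop, straight and centred. Keep it gentle, never pressing the plate into the galley or the mount with more than 25 N, do not let the plate drop or tip, and leave the other things on the bench where they are.

Things in the scene. Friction and masses are not known exactly. Their poses are not given: they have to be found in the camera images.
- plate: loose flat bare-metal plate, 140 x 60 x 3 mm, about 0.15 kg. Origin at the centre of its underside; x along its length (+x end starts nearest the galley's open end), y across its 60 mm width, z up through its upper face. It slides on the galley floor with friction lower than a fingertip's grip on its face.
- galley: fixed three-sided dark steel tray on a wooden riser. Origin on the bench top under the middle of the open lip; x points out of the open end, z up. Tray floor 55 mm above the bench, from x = -180 mm (closed end) to x = 0 (lip, no rim), 64 mm wide inside. Rims on the other three sides 3 mm thick, 12 mm above the floor. The gaps between rims and plate are too narrow for a finger.
- galley_lip (a point): middle of the galley's open lip, at floor height; axes as the galley. The riser below ends flush with the lip; the space beyond it is free.
- mount: fixed hardwood plate mount. Origin on the bench top under the face of its end stop; x along the block towards the stop, z up. Block top flat, 44 mm above the bench, 36 mm wide (fingers holding the plate's edges pass down beside it), from x = -110 mm to the stop at x = 0. A seated plate has its origin at x = -70, y = 0, z = 44 mm here and overhangs the far end by 30 mm.
- mount_stop (a point): middle of the stop face's foot, at the height of the block top; axes as the mount. The metal stop is 36 mm wide, 12 mm thick, 8 mm higher than the block top. A foot board 85 mm wide, 8 mm high lies under the block, from 127 mm before to 23 mm behind the stop face.
- metal_bar: bystander: loose bar of grey cast metal, 21 x 132 x 22 mm, lying on the bench; origin at the centre of its underside.
- quoin: bystander: loose black quoin (small block) 22 x 55 x 18 mm; origin at the centre of its underside.
- stamp_pad: bystander: loose stamp pad 30 x 75 x 18 mm; origin at the centre of its underside.
- tape_measure: bystander: loose round black tape measure 66 x 64 x 31 mm; origin at the centre of its underside.
Not all that is in view belongs to the job. Leave any turquoise look-alike of the mount alone.

How it is judged:
On the way, in this order (a step that is already met when the one before it is completed fails the run):
1. the plate lies flat in the galley with its end more than 30 mm out over the open lip (x of plate in the frame of galley above -0.04 m and z of plate in the frame of galley between 0.053 and 0.0575 m and angle between plate's own z axis and vertical below 0.04 rad), for 0.2 s.
2. the plate is held between the fingers at its overhanging end, lifted level and clear of the galley (x of the grasp point in the frame of plate above 0.015 m and contact force between the fingers and plate above 1 N and height (world z) of plate above 0.07 m and contact force between plate and galley below 0.1 N and angle between plate's own z axis and vertical below 0.3 rad), for 0.2 s.
At the end, for the whole second after the job is handed in: The plate is released and at rest, flat (within 2 degrees) on the mount's top, its leading end within 2.5 mm of the end stop, centred across the block within 6 mm and in line with it within 4 degrees (x of plate in the frame of mount between -0.0725 and -0.067 m and y of plate in the frame of mount between -0.006 and 0.006 m and z of plate in the frame of mount between 0.0425 and 0.0465 m and angle between the x axis of plate and the x axis of mount, either way round below 0.07 rad and angle between plate's own z axis and vertical below 0.04 rad and linear speed of plate below 0.01 m/s and contact force between the fingers and plate below 0.1 N); the robot touches nothing.
It fails at once if the plate is pressed into the galley with more than 25 N (contact force between plate and galley above 25 N).
It fails at once if the plate is pressed into the mount or its stop with more than 25 N (contact force between plate and mount above 25 N).
It fails at once if the plate tips or falls (angle between plate's own z axis and vertical above 0.4 rad or height (world z) of plate below 0.03 m).
It fails at once if a bystander is moved more than 15 mm (distance of any of metal_bar, quoin, stamp_pad, tape_measure from where it was at the start of the episode above 0.015 m).
It also fails if it takes over 72 s, if anything falls off the work surface, if the arm or the gripper's body presses on something with over 40 N, if the wrist force passes 120 N, or if a joint passes its speed limit or range.

## Working session

There is one attempt and no reset: what is moved stays moved. The work goes in short steps, Python scripts to look and compute and a tool call to move; the robot and the scene stay as the last step left them, time stands still between calls to the robot, and variables do not carry over. Pictures are saved under pics/ and viewed, at most 10 in all, crops included, and the job is handed in when it is done.

Besides the shell and the picture viewer there is one more tool, called after "Emit:" as name(argument=value, ...) on one line, values as JSON. jog_arm: Moves the arm, as the interface text tells. Shifts and turns lie within -1 to 1; 1 stands for 4 cm of shift or 4 degrees of turn. Its arguments: {"type":"object","properties":{"motion":{"type":"array","items":{"type":"number"}},"grip_force":{"type":"number"}},"required":["motion"]}

```bash
mkdir -p pics; python3 - <<'E'
from rig import robot
import cv2,numpy as np
o=robot.get_obs();print(o['position'],o['tool_rot'],o['grip_width'],robot.tip_reach,o['time'])
for n in('scene','side','wrist'):
    im=robot.camera(n);cv2.imwrite(f'pics/{n}0.png',im)
    c=robot.calibration(n);print(n,{k:np.round(v,4).tolist() for k,v in c.items()})
a=cv2.imread('pics/scene0.png');b=cv2.imread('pics/side0.png')
cv2.imwrite('pics/both.png',cv2.resize(np.vstack([a,b]),(800,1200))[:600]);
cv2.imwrite('pics/side_b.png',cv2.resize(b,(800,600)))
E
```

```text
[6.24276268e-01 1.71475479e-04 2.32547176e-01] [ 7.07106917e-01  7.07105780e-01 -6.33075129e-04 -9.07253798e-04] 0.08706967913433347 0.011 0.0
scene {'fx': 478.9178, 'fy': 478.9178, 'cx': 280.3393, 'cy': 211.7286, 'R': [[0.5594, -0.8287, 0.0163], [-0.3716, -0.2683, -0.8888], [0.7409, 0.4911, -0.4581]], 't': [-0.4919, 0.2129, 1.0724]}
side {'fx': 391.187, 'fy': 391.187, 'cx': 285.2822, 'cy': 209.3529, 'R': [[0.9996, 0.0274, -0.0043], [0.0141, -0.6386, -0.7694], [-0.0238, 0.769, -0.6388]], 't': [-0.5698, -0.0916, 1.2561]}
wrist {'fx': 348.6637, 'fy': 348.6637, 'cx': 268.5644, 'cy': 211.7338, 'T_tool_cam': [[0.0002, -0.9553, -0.2956, 0.08], [1.0, -0.0, 0.0007, -0.0001], [-0.0007, -0.2956, 0.9553, -0.1512], [0.0, 0.0, 0.0, 1.0]]}
```

View pics/both.png

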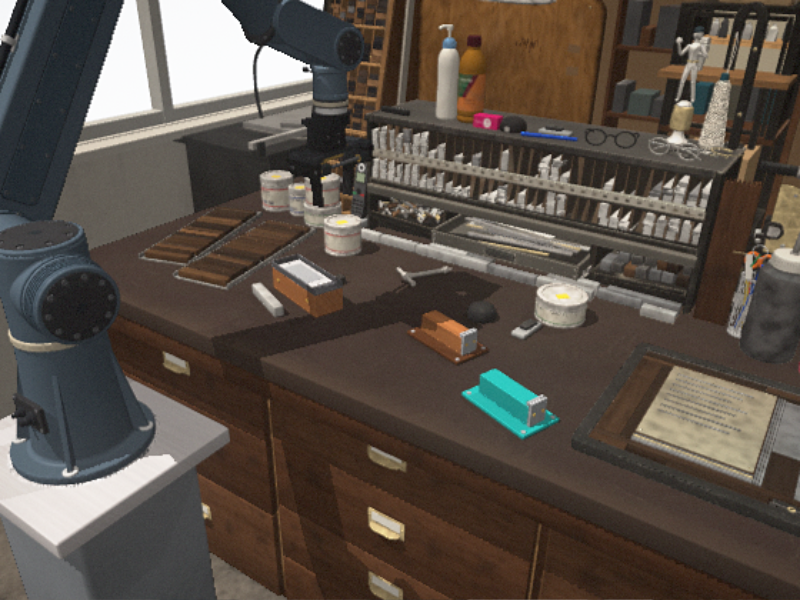

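View pics/side_b.png

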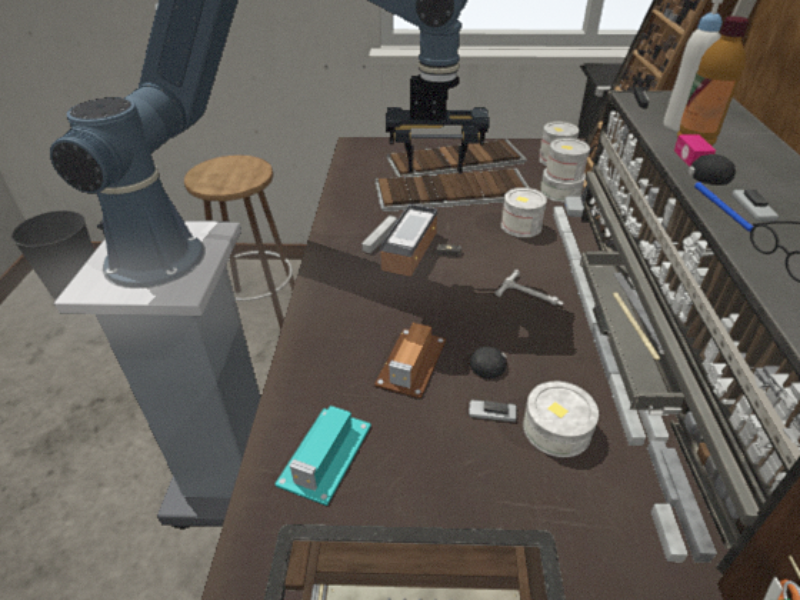

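The scene picture (800x600) shows the galley with the plate at about (308,283), the metal bar at (267,298), the brown wooden mount at (447,335) and a turquoise look-alike at (512,400). In the side picture these are at (408,238), (380,233), (410,358) and (325,455), with the quoin at (450,248), the tape measure at (488,362) and the stamp pad at (493,411). There are two mount candidates, brown and turquoise. The brown one fits "hardwood", and the turquoise one is the decoy. I'll confirm with enlarged crops.

```bash
python3 - <<'E'
import cv2,numpy as np
a=cv2.imread('pics/scene0.png');b=cv2.imread('pics/side0.png');w=cv2.imread('pics/wrist0.png')
def c(im,x,y,ww=80,h=60): return cv2.resize(im[y:y+h,x:x+ww],(400,300),interpolation=cv2.INTER_CUBIC)
cv2.imwrite('pics/crop.png',np.vstack([np.hstack([c(a,172,168),c(b,250,136)]),np.hstack([c(b,250,220),cv2.resize(w,(400,300))])]))
E
```

```text
(no output)
```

View pics/crop.png

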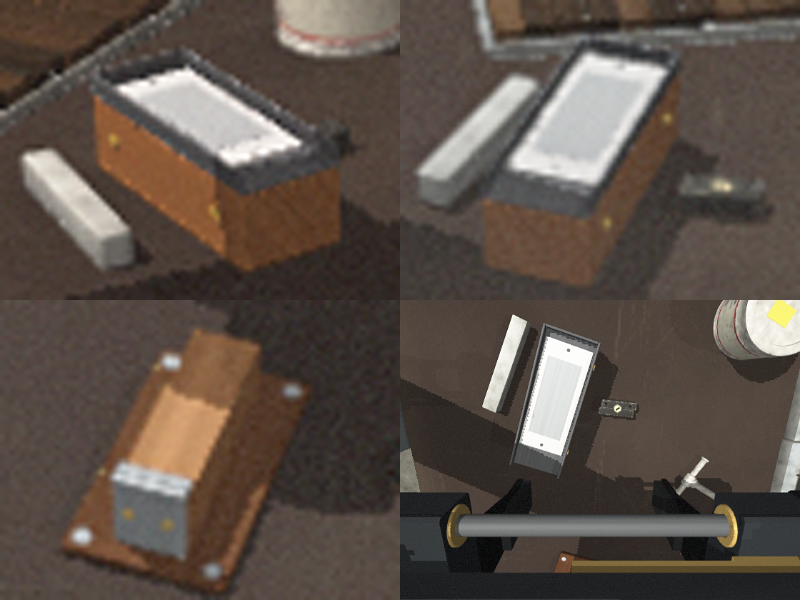

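The crops show the galley's open lip at its near end, with no rim, facing roughly -y. In the wrist view the plate runs from about (570,345) to (540,450), with the lip at (512,463)-(560,477). The brown mount is hardwood with a metal stop at crop (150,475), and its far block end is at (195..262,335). The stop end faces the same way as the galley lip, so the plate keeps roughly the same heading.

```bash
cat > h.py <<'E'
from rig import robot
import cv2,numpy as np
from scipy.spatial.transform import Rotation as Ro
def ray(n,uv,z,o=None):
    c=robot.calibration(n);uv=np.atleast_2d(uv).astype(float)
    d=np.c_[(uv[:,0]-c['cx'])/c['fx'],(uv[:,1]-c['cy'])/c['fy'],np.ones(len(uv))]
    if n=='wrist':
        T=np.array(c['T_tool_cam']);R=Ro.from_quat(o['tool_rot']).as_matrix()
        C=R@T[:3,3]+np.array(o['position']);D=d@(R@T[:3,:3]).T
    else:
        R=np.array(c['R']);C=-R.T@np.array(c['t']);D=d@R
    return C+D*((z-C[2])/D[:,2])[:,None]
def rect(P):
    (c,s,a)=cv2.minAreaRect((P[:,:2]*1000).astype(np.float32))
    if s[0]<s[1]: a+=90
    return np.round(c,1),np.round(sorted(s),1),round(a%180,2)
def blob(m,z,n,o,lo):
    for k in cv2.findContours(m.astype(np.uint8),0,2)[0]:
        if cv2.contourArea(k)>lo: print(cv2.contourArea(k),cv2.boundingRect(k),*rect(ray(n,k[:,0],z,o)))
E
python3 - <<'E'
from h import *
o=robot.get_obs();w=cv2.imread('pics/wrist0.png')
m=(w.min(2)>170);m[:,:150]=0;m[250:]=0
blob(m,.058,'wrist',o,800)
print('lip',ray('wrist',[(157,228),(224,248)],.06,o),'closed',ray('wrist',[(200,35),(280,60)],.067,o))
print('stop',ray('side',[(274,252.4),(288,255.6)],.052),'far',ray('side',[(289,226),(302.4,229)],.044))
print('cv', ray('wrist',[(570/1.0*1.4-560,50*1.4)],.058,o))
E
```

```text
9751.5 (167, 51, 104, 167) [575.6  48.5] [ 59.3 140.2] 71.56
1128.5 (150, 21, 28, 88) [524.7 111.9] [18.  69.8] 65.05
4187.0 (484, 0, 76, 78) [840.3 132.2] [59.3 73.1] 180.0
lip [[ 0.51416847 -0.03697511  0.06      ]
 [ 0.57952742 -0.05828916  0.06      ]] closed [[0.56786565 0.1342641  0.067     ]
 [0.63388936 0.11528873 0.067     ]]
stop [[ 0.55291557 -0.35518072  0.052     ]
 [ 0.58665565 -0.36489868  0.052     ]] far [[ 0.58676779 -0.25142361  0.044     ]
 [ 0.62163999 -0.26219226  0.044     ]]
cv [[0.59771042 0.10826291 0.058     ]]
```

Emit:
jog_arm(motion=[0.84,-0.53,0,0,0,0,1,0.84,-0.53,0,0,0,0,1,0,0,0.6,0,0,0.92,1,0,0,0.6,0,0,0.92,1,0,0,0.6,0,0,0.92,1,0,0,0.6,0,0,0.92,1,0,0,0.6,0,0,0.92,1,0,0,0,0,0,0,1,0,0,0,0,0,0,1], grip_force=20)

```text
time: 1.27
position: [0.5831, 0.0672, 0.1141]
tool_rot: [0.811, 0.585, 0.0, 0.0]
ft_force: [-0.3, -0.1, 0.3]
grip_width: 0.0056
grip_force: 0.0
```

```bash
python3 - <<'E'
from h import *
o=robot.get_obs();w=robot.camera('wrist');cv2.imwrite('pics/w1.png',w)
print(o['position'],Ro.from_quat(o['tool_rot']).as_matrix().round(3).tolist(),o['ft_force'],o['grip_width'])
blob(w.min(2)>150,.058,'wrist',o,1500)
E
```

```text
[0.58305523 0.06721894 0.11409953] [[0.315, 0.949, 0.001], [0.949, -0.315, -0.0], [0.0, 0.001, -1.0]] [-0.31433498 -0.12613725  0.32752113] 0.005559751859264254
9221.0 (216, 157, 100, 142) [582.5  70. ] [59.6 94.9] 71.57
3761.0 (139, 129, 31, 141) [522.5 108.9] [17.3 90.3] 65.02
```

View pics/w1.png

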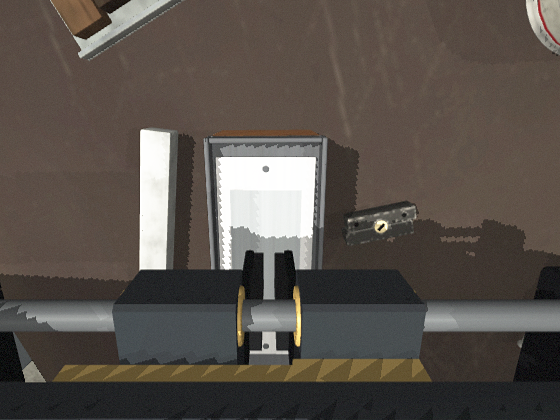

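The wrist view shows the fingers over the middle of the plate, lined up with its length. The plate's closed end is at row 157, its columns run 216-316, and its near hole is at (265,347). Descending now.

Emit:
jog_arm(motion=[0,0,0.5,0,0,0,1,0,0,0.4,0,0,0,1,0,0,0.12,0,0,0,1,0,0,0.03,0,0,0,1,0,0,0,0,0,0,1])

```text
time: 1.95
position: [0.583, 0.0672, 0.0719]
tool_rot: [0.811, 0.585, 0.0, 0.0]
ft_force: [0.1, -0.4, -0.0]
grip_width: 0.0003
grip_force: 0.0
```

Emit:
jog_arm(motion=[0,0,0.03,0,0,0,1,0,0,0,0,0,0,1])

```text
time: 2.2
position: [0.5827, 0.0672, 0.0706]
tool_rot: [0.811, 0.585, 0.0, 0.0]
ft_force: [-0.1, 0.2, -0.2]
grip_width: 0.0004
grip_force: 0.0
```

Emit:
jog_arm(motion=[0,0,0.025,0,0,0,1,0,0,0,0,0,0,1])

```text
time: 2.45
position: [0.5827, 0.0672, 0.0695]
tool_rot: [0.811, 0.585, 0.0, 0.0]
ft_force: [-0.6, 0.2, 0.7]
grip_width: 0.0006
grip_force: 0.4
```

Emit:
jog_arm(motion=[0,0,0.015,0,0,0,1,0,0,0,0,0,0,1])

```text
time: 2.7
position: [0.5827, 0.0672, 0.0694]
tool_rot: [0.811, 0.585, 0.0, 0.0]
ft_force: [-1.5, 0.0, 6.0]
grip_width: 0.0005
grip_force: 2.5
```

Emit:
jog_arm(motion=[0,0,0.005,0,0,0,1,-0.05,0,0,0,0,0,1,-0.1,0,0,0,0,0,1,-0.1,0,0,0,0,0,1,0,0,0,0,0,0,1])

```text
time: 3.32
position: [0.5806, 0.0577, 0.0694]
tool_rot: [0.811, 0.585, 0.001, 0.001]
ft_force: [1.2, 1.6, 5.2]
grip_width: 0.0002
grip_force: 2.8
```

```bash
cat > p.py <<'E'
from h import *
o=robot.get_obs();w=robot.camera('wrist')
print(o['position'],o['ft_force'])
blob(w.min(2)>150,.058,'wrist',o,1500)
s=robot.camera('side'); blob(s[130:200,260:330].min(2)>120,.058,'wrist',o,1e9)
E
python3 p.py
```

```text
[0.5805524  0.05774482 0.06943392] [1.20182367 1.60214125 5.21129857]
9612.5 (203, 170, 126, 99) [587.4  81.7] [50.9 59.5] 161.48
5820.0 (108, 117, 38, 183) [523.8 105.3] [16.6 93.8] 65.04
```

The plate is following the fingers: its far end has moved about 9.3 mm. Continuing.

Emit:
jog_arm(motion=[-0.1,0,0,0,0,0,1,-0.13,0,0,0,0,0,1,-0.13,0,0,0,0,0,1,-0.13,0,0,0,0,0,1,-0.13,0,0,0,0,0,1,-0.13,0,0,0,0,0,1,-0.1,0,0,0,0,0,1,0,0,0,0,0,0,1])

```text
time: 4.42
position: [0.5698, 0.0252, 0.0694]
tool_rot: [0.811, 0.585, 0.001, 0.001]
ft_force: [0.2, 0.7, 7.0]
grip_width: 0.0001
grip_force: 2.9
```

```bash
python3 p.py
```

```text
[0.56984568 0.02524893 0.06944152] [0.24638683 0.67794458 6.97028137]
9704.5 (203, 169, 126, 100) [576.8  49.4] [51.3 59.5] 161.48
7688.5 (99, 49, 39, 228) [519.   93.5] [ 16.5 106.8] 65.25
```

Emit:
jog_arm(motion=[-0.1,0,0,0,0,0,1,-0.13,0,0,0,0,0,1,-0.13,0,0,0,0,0,1,-0.13,0,0,0,0,0,1,-0.13,0,0,0,0,0,1,-0.13,0,0,0,0,0,1,-0.07,0,0,0,0,0,1,0,0,0,0,0,0,1,0,0,0,0,0,0,1])

```text
time: 5.65
position: [0.5595, -0.0058, 0.0694]
tool_rot: [0.811, 0.585, 0.001, 0.001]
ft_force: [1.2, 1.8, 6.1]
grip_width: 0.0006
grip_force: 3.1
```

```bash
python3 p.py; python3 - <<'E'
from h import *
a=robot.camera('scene');b=robot.camera('side')
def c(im,x,y,ww=80,h=60): return cv2.resize(im[y:y+h,x:x+ww],(400,300),interpolation=cv2.INTER_CUBIC)
cv2.imwrite('pics/crop2.png',np.hstack([c(a,177,175),c(b,250,146)]))
E
```

```text
[ 0.5594776  -0.00578157  0.06943933] [1.2138773  1.79731911 6.12779422]
9701.5 (203, 168, 126, 101) [566.5  18.5] [51.8 59.5] 161.35
8222.5 (91, 0, 41, 230) [515.6  84.3] [ 16.6 100.8] 65.02
```

View pics/crop2.png

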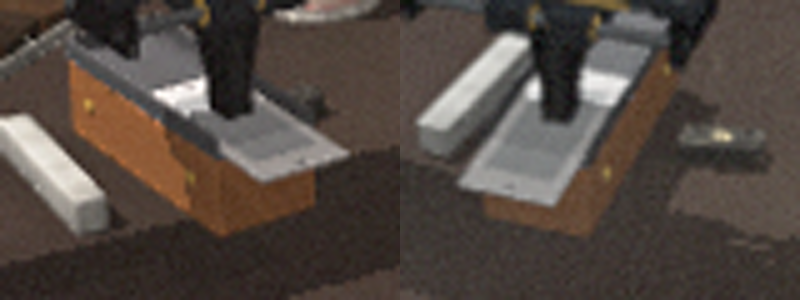

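The plate overhangs the lip by about 45 mm and lies flat and straight: its end is at crop (250-350,165) in scene and (460-560,195) in side. Lifting off, opening, moving beyond the lip and straddling the overhang.

Emit:
jog_arm(motion=[0,0,-0.2,0,0,0,1,0,0,-0.8,0,0,0,-1,-0.55,-0.03,0,0,0,0,-1,-0.5,0,0,0,0,0,-1,-0.5,0,0,0,0,0,-1,0,0,0,0,0,0,-1,0,0,0,0,0,0,-1,0,0,0,0,0,0,-1])

```text
time: 6.85
position: [0.5377, -0.0635, 0.1084]
tool_rot: [0.811, 0.585, -0.0, -0.0]
ft_force: [-0.2, 0.2, -0.2]
grip_width: 0.0622
grip_force: 0.0
```

```bash
python3 - <<'E'
from h import *
o=robot.get_obs();w=robot.camera('wrist');cv2.imwrite('pics/w2.png',w)
print(o['position'],o['grip_width'],o['ft_force'])
blob(w.min(2)>110,.058,'wrist',o,2500)
E
```

```text
[ 0.53765943 -0.06354283  0.10837573] 0.06220905153331095 [-0.17552148  0.1895782  -0.20801596]
28859.5 (215, 0, 116, 279) [556.1 -15. ] [ 61.6 157.8] 71.32
3802.5 (115, 0, 34, 122) [500.5  55.7] [17.4 60.5] 65.02
```

View pics/w2.png

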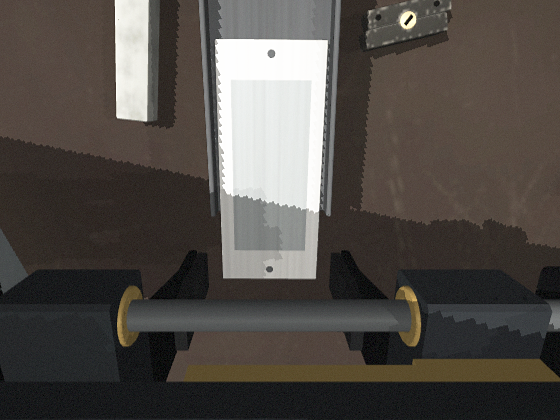

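The wrist view shows the whole plate: far end at row 39 (columns 216-328), overhanging end at row 279 (columns 222-316), and lip ends at about (212,214) and (329,214).

```bash
python3 - <<'E'
from h import *
o=robot.get_obs()
P=ray('wrist',[(216,39),(328,39),(316,279),(222,279)],.058,o)[:,:2]; c=P.mean(0)
u=(P[2]+P[3]-P[0]-P[1]);L=np.linalg.norm(u)/2;u/=np.linalg.norm(u)
G=ray('wrist',[(212,215),(329,215)],.067,o)[:,:2].mean(0)
t=np.array(o['position'])[:2]
print(c,np.degrees(np.arctan2(u[1],u[0])),L,'tcp in plate',(t-c)@u,np.cross(u,t-c),'lip in plate',(G-c)@u)
R=Ro.from_quat(o['tool_rot']).as_matrix();print(np.degrees(np.arctan2(-R[1,0],-R[0,0])))
E
```

```text
[ 0.55250465 -0.02368666] -108.9661967621092 0.14024611384345195 tcp in plate 0.0424665782154861 -0.0010819471364986195 lip in plate 0.023995896420588476
-108.35530634471479<stdin>:7: DeprecationWarning: Arrays of 2-dimensional vectors are deprecated. Use arrays of 3-dimensional vectors instead. (deprecated in NumPy 2.0)
```

Everything agrees, so I'm descending and gripping.

Emit:
jog_arm(motion=[0,0,0,0,0,0,-1,0,0,0,0,0,0,-1,0,0,0,0,0,0,-1,0,0,0.5,0,0,0,-1,0,0,0.5,0,0,0,-1,0,0,0.5,0,0,0,-1,0,0,0,0,0,0,-1])

```text
time: 7.78
position: [0.5366, -0.0638, 0.0474]
tool_rot: [0.811, 0.585, -0.001, -0.001]
ft_force: [-0.1, -0.4, -0.1]
grip_width: 0.0869
grip_force: 0.0
```

Emit:
jog_arm(motion=[0,0,0,0,0,0,1,0,0,0,0,0,0,1,0,0,0,0,0,0,1,0,0,0,0,0,0,1,0,0,0,0,0,0,1,0,0,0,0,0,0,1], grip_force=40)

```text
time: 8.52
position: [0.538, -0.0642, 0.0489]
tool_rot: [0.811, 0.585, 0.0, 0.0]
ft_force: [0.7, -0.8, 2.9]
grip_width: 0.0585
grip_force: 40.0
```

Emit:
jog_arm(motion=[0,0,-0.05,0,0,0,1,0,0,-0.1,0,0,0,1,0,0,-0.2,0,0,0,1,0,0,-0.3,0,0,0,1,0,0,-0.3,0,0,0,1,0,0,-0.2,0,0,0,1,0,0,-0.1,0,0,0,1,0,0,0,0,0,0,1,0,0,0,0,0,0,1])

```text
time: 9.65
position: [0.5374, -0.064, 0.0983]
tool_rot: [0.811, 0.585, -0.0, -0.0]
ft_force: [0.2, 0.1, -1.7]
grip_width: 0.0587
grip_force: 40.0
```

```bash
python3 - <<'E'
from h import *
o=robot.get_obs();w=robot.camera('wrist');a=robot.camera('scene');b=robot.camera('side')
print(o['position'],o['grip_width'],o['ft_force'],o['moment'])
def c(im,x,y,ww=120,h=90): return cv2.resize(im[y:y+h,x:x+ww],(400,300),interpolation=cv2.INTER_CUBIC)
m=c(b,250,220,80,60)
cv2.imwrite('pics/crop3.png',np.vstack([np.hstack([c(a,160,150),c(b,240,120)]),np.hstack([m,cv2.resize(w,(400,300))])]))
cv2.imwrite('pics/w3.png',w)
E
```

```text
[ 0.537357   -0.06400206  0.09826935] 0.0586847830629408 [ 0.24932461  0.0999069  -1.68616662] [-0.09377206  0.02399923 -0.01078105]
```

View pics/crop3.png

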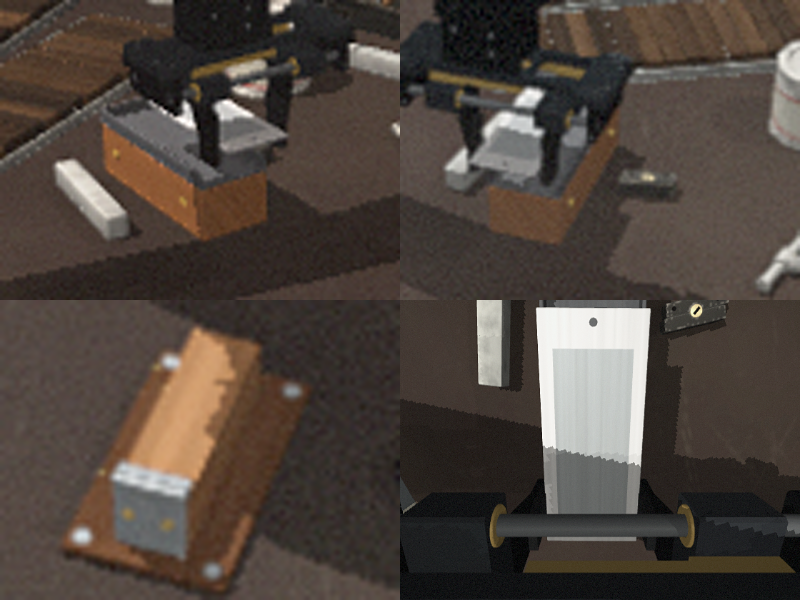

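The plate is held level and clear of the galley (bright face in all three views, the wrist view showing it straight between the fingers). The mount is at crop (120-190,470), unchanged. Raising and moving off beside the mount for a close look.

Emit:
jog_arm(motion=[0,0,-0.2,0,0,0,1,0,0,-0.4,0,0,0,1,0,0,-0.5,0,0,0,1,0,0,-0.5,0,0,0,1,-0.2,0,-0.4,0,0,0,1,-0.4,0,-0.3,0,0,0,1,-0.5,0,-0.2,0,0,0,1,-0.5,0,0,0,0,0,1,-0.5,0,0,0,0,0,1,-0.5,0,0,0,0,0,1,-0.5,0,0,0,0,0,1,-0.5,0,0,0,0,0,1])

```text
time: 11.3
position: [0.4913, -0.2023, 0.1987]
tool_rot: [0.811, 0.585, -0.0, -0.0]
ft_force: [0.1, 0.1, -2.6]
grip_width: 0.0584
grip_force: 40.0
```

Emit:
jog_arm(motion=[-0.5,0,0,0,0,0,1,-0.5,0,0,0,0,0,1,-0.5,0,0,0,0,0,1,-0.5,0,0,0,0,0,1,-0.5,0,0,0,0,0,1,-0.5,0,0,0,0,0,1,-0.5,0,0,0,0,0,1,-0.3,0,0,0,0,0,1,-0.1,0,0,0,0,0,1,0,0,0,0,0,0,1,0,0,0,0,0,0,1])

```text
time: 12.68
position: [0.443, -0.348, 0.1985]
tool_rot: [0.811, 0.585, 0.0, -0.0]
ft_force: [0.4, -0.4, -1.7]
grip_width: 0.0586
grip_force: 40.0
```

```bash
python3 - <<'E'
from h import *
import json
o=robot.get_obs();w=robot.camera('wrist');cv2.imwrite('pics/w4.png',w)
json.dump({k:np.array(o[k]).tolist() for k in('position','tool_rot')},open('o4.json','w'))
print(o['position'],o['grip_width'],o['ft_force'],o['q'])
cv2.imwrite('pics/w4b.png',cv2.resize(w,(800,600),interpolation=cv2.INTER_CUBIC))
E
```

```text
[ 0.44303806 -0.34802612  0.19851292] 0.05857797769149241 [ 0.40757355 -0.36167053 -1.66544176] [-8.64319439e-01  4.89164101e-01  1.62530471e+00  2.95910282e-04
  1.02768744e+00 -5.44003840e-01]
```

View pics/w4b.png

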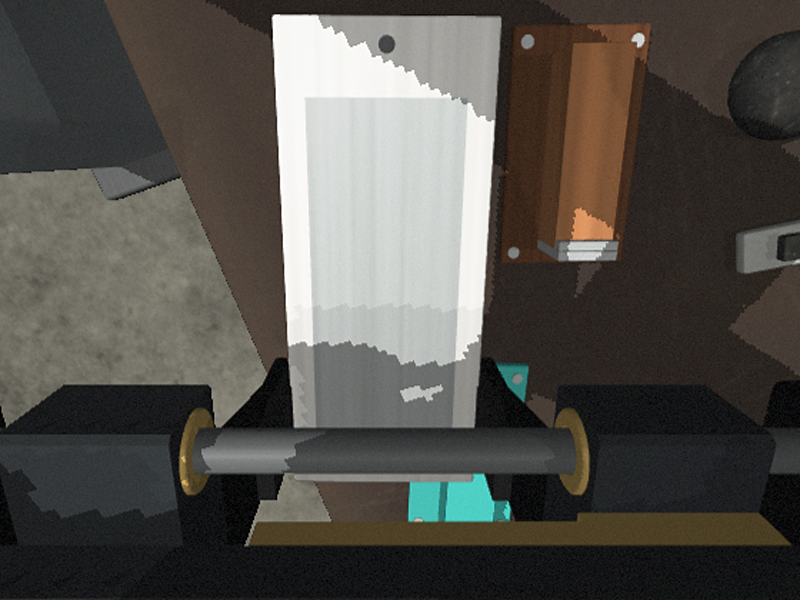

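The wrist view (800x600) shows the held plate, far end at row 16 (columns 272-501) and held end at about row 479 (columns 295-476). The mount is to its right: block far corners (572,42) and (636,44), stop top's inner edge at row 240 (columns 556-620), foot board corners (515,26) and (650,24). The turquoise decoy is partly hidden at the bottom.

```bash
python3 - <<'E'
from h import *
import json
o=json.load(open('o4.json'));s=.7
R=Ro.from_quat(o['tool_rot']).as_matrix();t=np.array(o['position'])
f=lambda pts,z:(ray('wrist',np.array(pts)*s,z,o)-t)@R   # in tool axes
r=lambda a:np.round(a[:,:2]*1000,1).tolist()
zt=t[2]+.0091
pl=f([(272,15.5),(501,17),(476,479),(295,479)],zt);print('plate',r(pl))
d=np.linalg.norm(np.diff(pl[:,:2],axis=0),axis=1);print(d)
print('block far',r(f([(572,42),(636,44)],.044)))
print('stop inner top',r(f([(556,240),(620,240)],.052)),'outer',r(f([(557,261),(618,261)],.052)))
print('board',r(f([(515,26),(650,24),(502,263)],.008)))
w=cv2.imread('pics/w4.png')
cv2.imwrite('pics/w4c.png',cv2.resize(w[5:190,340:470],None,fx=3.2,fy=3.2,interpolation=cv2.INTER_CUBIC))
E
```

```text
plate [[112.2, -27.9], [111.9, 30.2], [-25.9, 31.4], [-25.9, -29.3]]
[0.05810485 0.13781902 0.06070772]
block far [[136.3, 104.8], [135.3, 140.4]]
stop inner top [[27.3, 104.4], [27.3, 143.0]] outer [[14.4, 106.4], [14.4, 143.6]]
board [[151.8, 81.2], [152.9, 163.8], [3.3, 83.6]]
```

View pics/w4c.png

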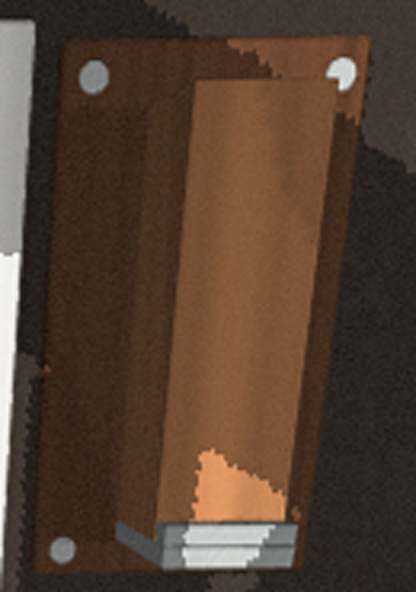

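The zoom confirms the mount: block top corners at crop (194,80), (338,82), (157,521) and (290,521), with the metal stop below them, and foot board corners (64,38), (370,38), (36,570).

```bash
python3 - <<'E'
from h import *
import json
o=json.load(open('o4.json'))
R=Ro.from_quat(o['tool_rot']).as_matrix();t=np.array(o['position'])
f=lambda pts,z:((ray('wrist',np.array(pts)/3.2+[340,5],z,o)-t)@R*1000)[:,:2].round(1)
B=f([(194,80),(338,82),(290,521),(157,521)],.044);F=f([(64,38),(370,38),(36,570)],.008)
print(B.tolist(),F.tolist())
m=(B[0]+B[1])/2;n=(B[2]+B[3])/2;d=m-n;print('len',np.hypot(*d),'ang',np.degrees(np.arctan2(d[1],d[0])),'stop',n)
d=F[0]-F[2];print('board len',np.hypot(*d),'ang',np.degrees(np.arctan2(d[1],d[0])),'frontmid',(F[0]+F[1])/2)
E
```

```text
[[135.9, 105.0], [135.4, 140.7], [26.1, 143.8], [26.1, 107.1]] [[152.8, 80.6], [152.8, 164.4], [4.3, 83.4]]
len 109.58084914801492 ang -1.3595715738317948 stop [ 26.1  125.45]
board len 148.52639496062645 ang -1.0801964641109363 frontmid [152.8 122.5]
```

The plate sags about 2.6° in the grip, so I'll correct pitch and yaw while moving over the mount.

Emit:
jog_arm(motion=[0.1,0.2,0,0,0,0,1,0.25,0.5,0,0,0,0,1,0.25,0.6,0,0,0,0,1,0.25,0.6,0,0,0,0,1,0.25,0.6,0,0,0,0,1,0.25,0.4,0,0,0,0,1,0.1,0.2,0,0,0,0,1,0,0,0,0,0,-0.3,1,0,0,0,0,0.3,0,1,0,0,0,0,0.35,0,1,0,0,0,0,0,0,1,0,0,0,0,0,0,1])

```text
time: 14.22
position: [0.5785, -0.3332, 0.1986]
tool_rot: [0.805, 0.593, 0.018, -0.014]
ft_force: [-0.1, -0.2, -1.5]
grip_width: 0.0582
grip_force: 40.0
```

```bash
python3 - <<'E'
from h import *
o=robot.get_obs();w=robot.camera('wrist');cv2.imwrite('pics/w5.png',w)
R=Ro.from_quat(o['tool_rot']).as_matrix();print(o['position'],R.round(4).tolist(),o['ft_force'])
cv2.imwrite('pics/w5b.png',cv2.resize(w,(800,600),interpolation=cv2.INTER_CUBIC))
E
```

```text
[ 0.57853957 -0.33322589  0.19859896] [[0.2962, 0.955, 0.0134], [0.9541, -0.2965, 0.0434], [0.0454, -0.0001, -0.999]] [-0.08812771 -0.17598759 -1.51209263]
```

View pics/w5b.png

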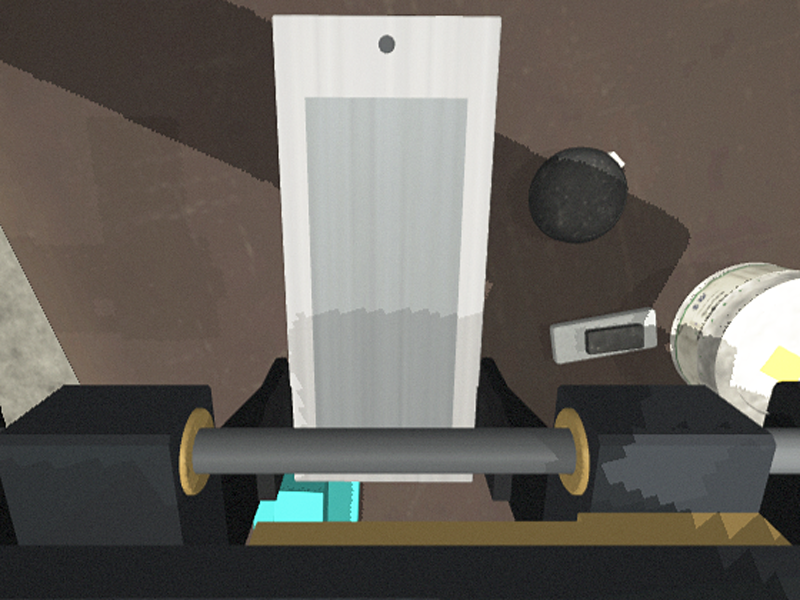

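The plate now looks straight over the mount and hides it completely. The tape measure at (578,195) and the stamp pad at (603,337) are clear. Descending most of the way.

Emit:
jog_arm(motion=[0,0,0.2,0,0,0,1,0,0,0.4,0,0,0,1,0,0,0.5,0,0,0,1,0,0,0.5,0,0,0,1,0,0,0.5,0,0,0,1,-0.05,0,0.5,0,0,0,1,-0.05,0,0.4,0,0,0,1,0,0,0.3,0,0,0,1,0,0,0.1,0,0,0,1,0,0,0,0,0,0,1,0,0,0,0,0,0,1])

```text
time: 15.65
position: [0.58, -0.3312, 0.0633]
tool_rot: [0.805, 0.593, 0.018, -0.013]
ft_force: [0.3, 0.6, -1.9]
grip_width: 0.0586
grip_force: 40.0
```

```bash
python3 - <<'E'
from h import *
o=robot.get_obs();a=robot.camera('scene');b=robot.camera('side')
R=Ro.from_quat(o['tool_rot']).as_matrix();print(o['position'],R.round(4)[:,0],o['ft_force'])
d=np.array(o['position'])[:2]-[.5702,-.3629];u=np.array([.296,.955]);print(d@u,d@[.955,-.296])
def c(im,x,y,ww=80,h=60): return cv2.resize(im[y:y+h,x:x+ww],(400,300),interpolation=cv2.INTER_CUBIC)
cv2.imwrite('pics/crop4.png',np.hstack([c(a,270,205),c(b,250,220)]))
E
```

```text
[ 0.58003725 -0.3311791   0.06332208] [0.2953 0.9544 0.0447] [ 0.32997784  0.57135312 -1.91522428]
0.033205283060025084 5.1885029409745525e-06
```

View pics/crop4.png

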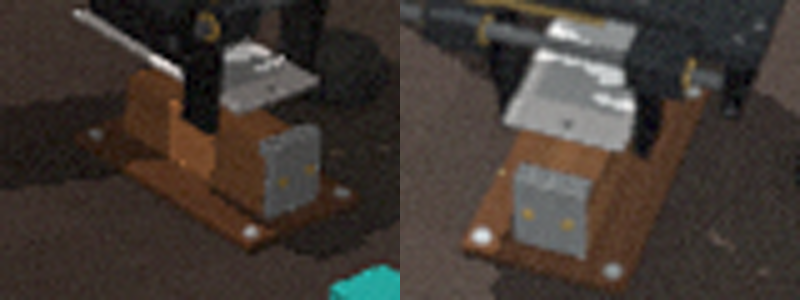

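The scene and side crops show the plate level above the block, its lead end a little short of the stop and centred over it. That was my eleventh picture, one over the limit of ten, so I won't view any more. From here I'm working from numbers and forces only.

Emit:
jog_arm(motion=[0,-0.02,0.15,0,0,0,1,0,0,0.2,0,0,0,1,0,0,0.15,0,0,0,1,0,0,0.03,0,0,0,1,0,0,0,0,0,0,1])

```text
time: 16.38
position: [0.579, -0.3295, 0.041]
tool_rot: [0.805, 0.593, 0.018, -0.014]
ft_force: [0.2, -0.2, -2.0]
grip_width: 0.0585
grip_force: 40.0
```

Emit:
jog_arm(motion=[0,0,0.03,0,0,0,1,0,0,0,0,0,0,1])

```text
time: 16.62
position: [0.5791, -0.3297, 0.0403]
tool_rot: [0.805, 0.593, 0.018, -0.013]
ft_force: [-0.5, -0.4, -2.4]
grip_width: 0.0588
grip_force: 40.0
```

Emit:
jog_arm(motion=[0,0,0.02,0,0,0,1,0,0,0,0,0,0,1])

```text
time: 16.88
position: [0.5791, -0.3295, 0.0393]
tool_rot: [0.805, 0.593, 0.018, -0.013]
ft_force: [1.1, 1.1, -2.4]
grip_width: 0.0586
grip_force: 40.0
```

Emit:
jog_arm(motion=[0,0,0.02,0,0,0,1,0,0,0,0,0,0,1])

```text
time: 17.12
position: [0.5792, -0.3296, 0.0386]
tool_rot: [0.805, 0.593, 0.018, -0.013]
ft_force: [0.6, 0.3, -1.0]
grip_width: 0.0582
grip_force: 40.0
```

Emit:
jog_arm(motion=[0,0,0.015,0,0,0,1,0,0,0,0,0,0,1])

```text
time: 17.38
position: [0.5792, -0.3295, 0.0382]
tool_rot: [0.805, 0.593, 0.018, -0.013]
ft_force: [-0.9, -0.2, 0.0]
grip_width: 0.0584
grip_force: 40.0
```

Emit:
jog_arm(motion=[0,0,0.012,0,0,0,1,0,0,0,0,0,0,1])

```text
time: 17.62
position: [0.5792, -0.3296, 0.0381]
tool_rot: [0.805, 0.593, 0.018, -0.013]
ft_force: [-2.2, 1.5, 5.0]
grip_width: 0.0583
grip_force: 40.0
```

Emit:
jog_arm(motion=[-0.05,0,0,0,0,0,1,-0.04,0,0,0,0,0,1,0,0,0,0,0,0,1,0,0,0,0,0,0,1])

```text
time: 18.12
position: [0.5789, -0.3321, 0.0381]
tool_rot: [0.805, 0.593, 0.019, -0.013]
ft_force: [0.5, 4.1, 5.2]
grip_width: 0.0586
grip_force: 40.0
```

Emit:
jog_arm(motion=[-0.03,0,0,0,0,0,1,0,0,0,0,0,0,1])

```text
time: 18.38
position: [0.5787, -0.3331, 0.0381]
tool_rot: [0.805, 0.593, 0.019, -0.013]
ft_force: [0.1, 3.6, 5.7]
grip_width: 0.0584
grip_force: 40.0
```

Emit:
jog_arm(motion=[-0.03,0,0,0,0,0,1,0,0,0,0,0,0,1])

```text
time: 18.62
position: [0.5784, -0.3342, 0.0381]
tool_rot: [0.805, 0.593, 0.019, -0.013]
ft_force: [1.4, 3.3, 7.2]
grip_width: 0.0585
grip_force: 40.0
```

Emit:
jog_arm(motion=[-0.02,0,0,0,0,0,1,0,0,0,0,0,0,1])

```text
time: 18.88
position: [0.5782, -0.335, 0.0381]
tool_rot: [0.805, 0.593, 0.019, -0.013]
ft_force: [1.2, 3.4, 6.3]
grip_width: 0.0585
grip_force: 40.0
```

Emit:
jog_arm(motion=[-0.02,0,0,0,0,0,1,0,0,0,0,0,0,1])

```text
time: 19.12
position: [0.5781, -0.3357, 0.0381]
tool_rot: [0.805, 0.593, 0.019, -0.013]
ft_force: [0.4, 3.7, 7.1]
grip_width: 0.0584
grip_force: 40.0
```

Emit:
jog_arm(motion=[-0.015,0,0,0,0,0,1,0,0,0,0,0,0,1])

```text
time: 19.38
position: [0.578, -0.336, 0.0381]
tool_rot: [0.805, 0.593, 0.02, -0.013]
ft_force: [2.3, 4.7, 6.2]
grip_width: 0.0589
grip_force: 40.0
```

Emit:
jog_arm(motion=[-0.015,0,0,0,0,0,1,0,0,0,0,0,0,1])

```text
time: 19.62
position: [0.578, -0.336, 0.0381]
tool_rot: [0.805, 0.593, 0.02, -0.014]
ft_force: [2.1, 5.9, 7.3]
grip_width: 0.0581
grip_force: 40.0
```

Emit:
jog_arm(motion=[-0.015,0,0,0,0,0,1,0,0,0,0,0,0,1])

```text
time: 19.88
position: [0.5779, -0.336, 0.0381]
tool_rot: [0.805, 0.593, 0.02, -0.014]
ft_force: [3.1, 6.6, 7.6]
grip_width: 0.0586
grip_force: 40.0
```

The stop has been reached: position has stalled and force is rising. Easing off and releasing.

Emit:
jog_arm(motion=[0.02,0,0,0,0,0,1,0,0,-0.008,0,0,0,1,0,0,0,0,0,0,0.2,0,0,0,0,0,0,-0.5,0,0,0,0,0,0,-1,0,0,0,0,0,0,-1,0,0,0,0,0,0,-1,0,0,0,0,0,0,-1,0,0,0,0,0,0,-1])

```text
time: 21.0
position: [0.5765, -0.3378, 0.0374]
tool_rot: [0.805, 0.593, 0.018, -0.013]
ft_force: [0.2, -0.0, 0.1]
grip_width: 0.087
grip_force: 0.0
```

Emit:
jog_arm(motion=[0,0,-0.2,0,0,0,-1,0,0,-0.4,0,0,0,-1,0,0,-0.6,0,0,0,-1,0,0,-0.6,0,0,0,-1,0,0,-0.6,0,0,0,-1,-0.4,0,-0.6,0,0,0,-1,-0.4,0,0,0,0,0,-1,0,0,0,0,0,0,-1,0,0,0,0,0,0,-1])

```text
time: 22.12
position: [0.5647, -0.3726, 0.1544]
tool_rot: [0.805, 0.593, 0.018, -0.015]
ft_force: [-0.9, -0.7, -0.6]
grip_width: 0.0872
grip_force: 0.0
```

```bash
cat > m.py <<'E'
from h import *
o=robot.get_obs();w=robot.camera('wrist');cv2.imwrite('pics/w6.png',w)
print(o['position'],o['grip_width'],o['ft_force'])
R=Ro.from_quat(o['tool_rot']).as_matrix()
blob(w.min(2)>110,.047,'wrist',o,1500)
# expected seated centre
u=np.array([.296,.955]);print('expected',np.array([.5702,-.3629])+.07*u,np.degrees(np.arctan2(u[1],u[0])))
E
python3 m.py
```

```text
[ 0.56472452 -0.37260249  0.15444622] 0.08721265407736305 [-0.8828829  -0.6610512  -0.57211009]
2437.5 (165, 332, 55, 49) [ 464.  -473.1] [47.1 48.8] 70.75
3096.0 (92, 315, 354, 15) [ 538.2 -460. ] [ 13.3 298.6] 162.84
2646.0 (407, 184, 88, 46) [ 702.3 -405.7] [26.1 66.3] 173.61
4686.5 (505, 148, 55, 118) [ 761.5 -430.2] [41.3 95.5] 84.54
17496.0 (224, 1, 95, 220) [ 588.7 -301.7] [ 65.3 153. ] 72.76
expected [ 0.59092 -0.29605] 72.77930062435009
```

The numbers fit well. One more numeric check of the edges, for side centring and the gap at the stop.

```bash
python3 - <<'E'
from h import *
o=robot.get_obs();w=cv2.imread('pics/w6.png');R=Ro.from_quat(o['tool_rot']).as_matrix()
g=w.min(2)
s=np.array([.5702,-.3629]);u=np.array([.296,.955]);v=np.array([.955,-.296])
for r in range(10,226,18 ):
    c=np.where(g[r,215:330]>125)[0]
    if len(c): 
        P=ray('wrist',[(215+c[0],r),(216+c[-1],r)],.047,o)[:,:2]-s; print(r,(P@u*1000).round(1),(P@v*1000).round(1))
print('col',[(r,int(g[r,245]),int(g[r,272]),int(g[r,285])) for r in range(180,230,2)])
for r in(190,200,206,212):print(r,(ray('wrist',[(270,r)],.047,o)[0,:2]-s)@u*1000)
E
```

```text
10 [135.2 135.2] [-28.8  30.7]
28 [124.1 124.1] [-29.1  31.1]
46 [112.8 112.8] [-32.9  32.2]
64 [101.2 101.2] [-29.   30.5]
82 [89.3 89.3] [-29.4  30.9]
100 [77.1 77.2] [-29.   30.6]
118 [64.7 64.7] [-29.3  30.3]
136 [51.9 51.9] [-29.6  30.7]
154 [38.7 38.8] [-30.   30.4]
172 [25.3 25.3] [-29.6  30. ]
190 [11.5 11.5] [-29.9  30.5]
208 [-2.7 -2.6] [-34.2  31.7]
col [(180, 255, 255, 255), (182, 255, 255, 255), (184, 255, 255, 255), (186, 255, 255, 255), (188, 255, 255, 255), (190, 255, 255, 255), (192, 255, 233, 255), (194, 255, 167, 255), (196, 255, 162, 255), (198, 255, 255, 255), (200, 255, 255, 255), (202, 255, 255, 255), (204, 45, 112, 93), (206, 59, 255, 255), (208, 62, 253, 252), (210, 67, 254, 253), (212, 65, 185, 188), (214, 67, 254, 252), (216, 67, 253, 253), (218, 75, 254, 255), (220, 80, 173, 160), (222, 85, 82, 82), (224, 86, 85, 84), (226, 85, 85, 86), (228, 82, 85, 82)]
190 11.502073514816447
200 3.672856015897446
206 -1.0801356259662145
212 -5.87540138915482
```

Gap at the stop is about 1 mm or less, offset across is about 0.5 mm, and the plate is straight and flat. Handing in.

```bash
python3 -c "
from rig import robot
print(robot.hand_in())"
```

```text
the job is handed in; nothing more can be done
None
```

The plate is on the wooden mount, released and flat, about 1 mm or less from the stop and about 0.5 mm off centre by my last wrist-camera measurement; I handed it in at about 22 s, no verdict was returned, and I viewed 11 pictures against the limit of 10.

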